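# Start the UV cure of a re-glued phone

### The job

A phone with freshly glued glass lies in the pulled-out tray of the UV curing box. Push the tray fully shut with your fingertips without touching the phone, then reach a fingertip into the well of the green start key, press it all the way down and let it come back up. Do not press the red stop key, lift nothing, and leave everything else on the bench where it stands.

Things in the scene. Friction and masses are not known exactly. Their poses are not given: they have to be found in the camera images.
- uvbox: White UV curing box, fixed: 240 mm deep (x), 280 wide (y), 115 high. Origin: centre of underside, on the bench. x points from the blue tray front (x = -120 mm) to the back, z up. The two key wells are in the top deck at x = -70 mm, y = +70 and -70 mm; which key is on which side changes. Nothing within 80 mm of a well's centre stands above its rim.
- tray (a joint): How far the tray is pulled out, m: 0 = fully shut against its stop, 0.10 = fully out. The tray slides along the box's -x as it opens; it runs on friction slides (about 2.5 N), has no spring and stays where it is left.
- tray_handle (a point): Centre of the tray's steel bar handle: round horizontal bar, 11 mm thick, 110 mm long along the box's y, 45 mm above the bench, 35 mm in front of the blue tray front (which is 160 mm wide, 8 mm thick and spans heights 11 to 75 mm). It moves with the tray; with the tray shut it is at x = -163 mm, y = 0 in the box frame.
- phone: Black phone, 150 x 72 x 9 mm, lying loose screen-up in the tray (inside 190 x 90 mm, rim 14 mm high), long side along the tray. Origin: centre of its underside. Its freshly glued glass must not be touched.
- start_key_top (a point): Centre of the top of the green start key: a 26 mm round cap in the middle of a black, round, straight-walled well 46 mm in diameter, its top 14 mm below the well's rim when up. The rim is the top of a black 64 mm square bezel, 118 mm above the bench, 3 mm above the white deck. The well floor is 25 mm below the rim. Moves down with the key.
- start_key (a joint): How far the start key is pressed, m: 0 = up, 0.006 = all the way down. Sprung: moves from 1.6 N, all the way down at 4 N, comes back up when released.
- stop_key_top (a point): Centre of the top of the red stop key, in an identical well beside the start key's (140 mm away, centre to centre).
- stop_key (a joint): How far the stop key is pressed, m: 0 = up, 0.006 = all the way down; sprung as the start key.
- glue: Amber glue bottle with black cap, 30 mm diameter, 75 mm high, standing loose on the rear part of the box's deck (at least 90 mm from the wells' centres). Origin: centre of its underside.
- flux: White jar with yellow lid, 54 mm diameter, 36 mm high, loose on the bench. Origin: centre of its underside.
- spool: Grey metal solder spool, 62 mm diameter, 40 mm high, standing on its end, loose. Origin: centre of its underside.
- driver: Screwdriver with blue handle, 160 mm long, lying loose on the bench along its x.
- meter: Yellow multimeter, 170 x 85 x 40 mm, lying loose on the bench. Origin: centre of its underside.
- camera: Blue compact camera, 30 x 98 x 60 mm, standing loose on the bench. Origin: centre of its underside.
- screws: White six-compartment screw tray, 110 x 75 x 22 mm, loose on the bench. Origin: centre of its underside.
There are look-alikes about, which are no part of the job. What is meant by the phone is not orange or yellow, and is the larger of those in its own colour.

How it is judged:
By the outcome, as a careful person would: the job done as asked, in the order asked, and still so for the second after the job is handed in, with the robot touching nothing.
It also fails if it takes over 48 s, if anything falls off the work surface, if the arm or the gripper's body presses on something with over 40 N, if the wrist force passes 120 N, or if a joint passes its speed limit or range.

### The arm

A 6-joint arm with a two-finger parallel gripper is mounted at the origin on the work surface. World frame = base frame: x ahead of the robot, y to its left, z up, the work surface at z = 0. Lengths are in m, angles in degrees, forces in N, time in s.
With the tool pointing down it reaches from about 0.375 to 0.9 m from the base axis. Payload 3.1 kg.
Tool frame: the origin (TCP) lies at the very end of the fingers, on their centre line; the grasp point (between the pads) lies bot.grip_point_offset behind it (bot.grip_point_offset is the distance from the TCP to the grasp point, in m); z points along the fingers, y is the line along which they close (so a half turn about z gives the same grasp; the last joint's range is limited). The gripper opens to 87 mm and grips with 3 to 60 N. Pads are 19 mm wide; open, the fingers measure 117 mm over their backs; the gripper's body (75 mm by 190 mm) begins 51 mm behind the grasp point.
Start: joints at [55.949, 30.224, 82.088, -0, 67.689, -10.227], TCP at [0.252, 0.572, 0.223] pointing down, gripper open.
Joint ranges: [-176.69, 176.69], [-43.24, 126.21], [12.49, 139.97], [-82, 262], [0, 151.66], [-163.58, 163.58]. Speed limits (degrees/s): [159.86, 159.86, 180, 180, 180, 180].

### API

Orientations are given as a 3x3 rotation matrix whose columns are the frame's x, y, z axes.
In Python, from rig import bot, viewer, ticket gives the robot as it stands.
- The arm moves only by the tool servo_tool, never from a script. Its argument "targets" is a list of rows, each an object with "offset": the shift along the tool's x, y, z in m, a list of three; "dr": the turn, a rotation vector about the tool's x, y, z in degrees, a list of three. In form: [{"offset": [x, y, z], "dr": [ax, ay, az]}, ...]. A call has 1 to 20 rows; each row is the pose to reach, as a shift and turn from the pose commanded when the call began, along the tool's axes at that moment; what a row does not reach only later rows make up. A row lasts 1/12 s, in which the tool goes at most 41.7 mm and 7.16 degrees, less where a joint would pass 70% of its speed; a pose out of reach is approached as far as the arm can. A call with a gripper value outside its range is refused whole. "gripper" is the gripper command: -1 is fully open, 1 is shut, values between are in proportion, set as the call begins (left out, the last holds). The fingers move at their own pace and stop on an object; the grip force is fixed at half the most. Time passes only in rows, so rows that repeat a pose let the fingers close. It gives the time, the measured TCP pose, the force, the opening and the grip force at its end, in the units of the state.
- bot.read_state(): the state, without advancing time (a new reading comes with each control period).
- viewer.capture(name): name is "scene" or "side" or "wrist"; returns a dict with "color" (400x640x3 uint8, red, green, blue), "camera_matrix" (3x3 intrinsics, pixels), "R" (3x3) and "t" (3): a world point X has camera coordinates R X + t. Camera axes: x right, y down, z forward; pixel columns grow to the right and rows downward; lengths in m; the calibration is good to about 2 mm. A picture is of the moment at which its call begins. There is no depth.
- ticket.hand_in(): hands the job in; it is judged then, once.
The state is a dict: "time_s": time; "joint_positions": joint angles; "qvel": joint speeds; "tau": joint torques, N m; "position": TCP position; "tcp_rot": TCP orientation; "force": force on the tool from outside, world axes, zero at the start; "moment": the same for the moment, N m; "opening": opening from 0.0 (shut) to 1.0 (fully open); "grasp_force": force on a finger pad.
Only numpy, scipy, OpenCV 4.12 (cv2) and the standard library are available. Lean on these libraries where they do the work, as an engineer would, in place of code of your own. Each camera call takes 0.05 s, during which the arm holds its last target. There are 200 camera calls.

## Working session

There is one attempt and no reset: what is moved stays moved. The work goes in short steps, Python scripts to look and compute and a tool call to move; the robot and the scene stay as the last step left them, time stands still between calls to the robot, and variables do not carry over. Pictures are saved under pics/ and viewed, at most 10 in all, crops included, and the job is handed in when it is done.

Besides the shell and the picture viewer there is one more tool, called as name(argument=value, ...) on one line, values as JSON. servo_tool: Moves the arm, as the interface text tells. Its arguments: {"type":"object","properties":{"targets":{"type":"array"},"gripper":{"type":"number"}},"required":["targets"]}

```bash
mkdir -p pics; python3 - <<'E'
from rig import bot,viewer
import cv2,pickle
for n in("scene","side"):
    d=viewer.capture(n); pickle.dump(d,open(f"pics/{n}0.pkl","wb")); cv2.imwrite(f"pics/{n}0.png",d["color"][...,::-1])
s=bot.read_state();print(s["time_s"],s["position"],s["tcp_rot"],s["opening"],bot.grip_point_offset)
E
```

```text
0.1 [0.25206211 0.57119663 0.22165689] [[-9.14790065e-01  4.03928151e-01 -1.08907825e-03]
 [ 4.03929488e-01  9.14788619e-01 -1.65895525e-03]
 [ 3.26177662e-04 -1.95750660e-03 -9.99998031e-01]] 0.9971349253232561 0.0187
```

View pics/scene0.png

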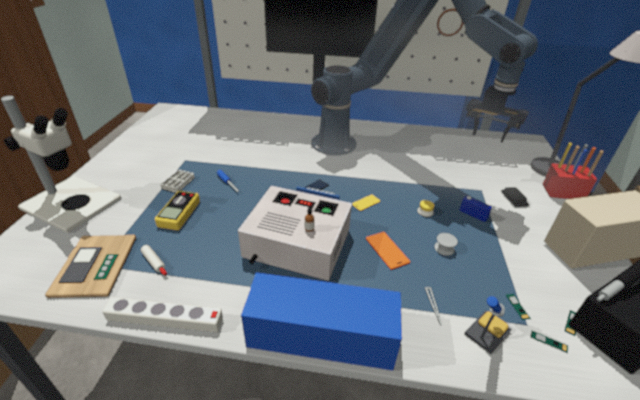

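View pics/side0.png

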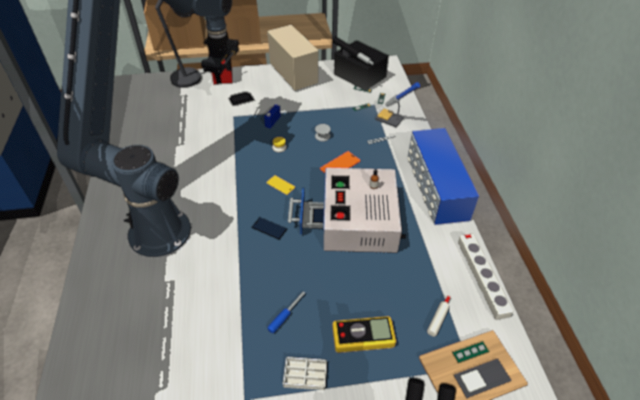

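The scene view shows the box with its front towards the robot, with the green key at (284,197) and the red at (331,210). In the side view the green key is at (341,183), the red at (340,213) and the handle near (294,209). I'll enlarge both.

```bash
python3 - <<'E'
import cv2,numpy as np
a=cv2.imread("pics/side0.png")[150:265,245:415]; a=cv2.resize(a,(800,541),interpolation=cv2.INTER_CUBIC)
cv2.imwrite("pics/s1.png",a)
b=cv2.imread("pics/scene0.png")[170:285,225:385]; b=cv2.resize(b,(800,575),interpolation=cv2.INTER_CUBIC)
cv2.imwrite("pics/c1.png",b)
E
```

```text
(no output)
```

View pics/s1.png

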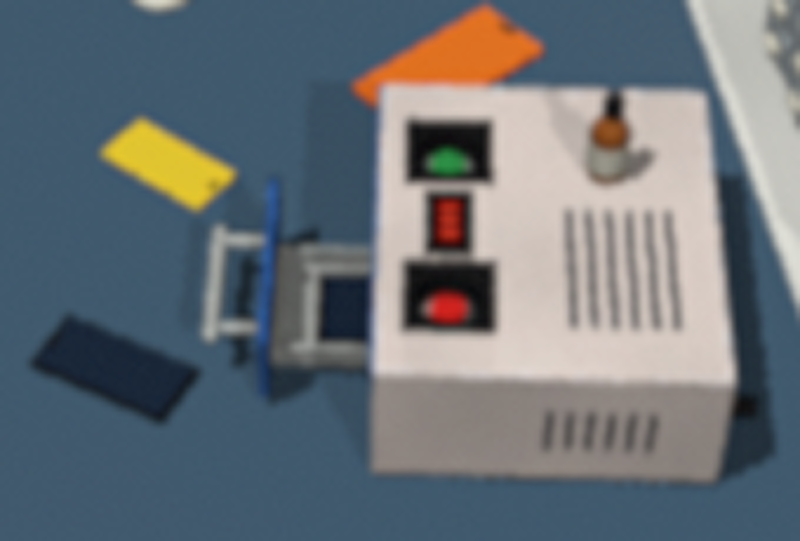

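View pics/c1.png

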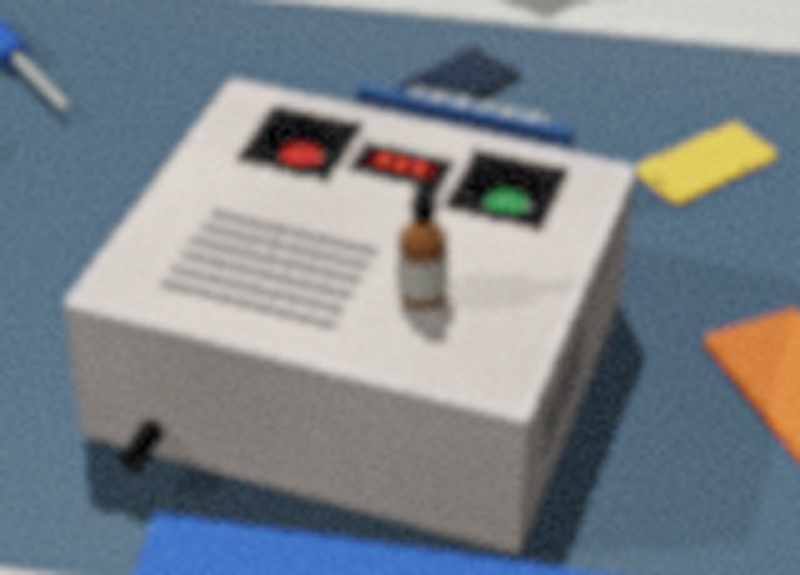

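The side crop shows the deck corners at (382,85), (706,92), (737,382) and (372,377), and the bar handle ends at about (218,228) and (210,338). The phone is the dark one in the tray. In the scene crop the deck corners are (233,78), (635,165), (525,422) and (67,302). Next I fit the box pose and the tray opening.

```bash
cat > h.py <<'E'
import numpy as np,pickle,cv2
from scipy.optimize import least_squares
def proj(d,X):
    c=np.asarray(X)@d["R"].T+d["t"]; p=c@d["camera_matrix"].T; return p[:,:2]/p[:,2:]
def b2w(q,P):
    c,s=np.cos(q[2]),np.sin(q[2]); P=np.asarray(P,float)
    return np.c_[q[0]+c*P[:,0]-s*P[:,1],q[1]+s*P[:,0]+c*P[:,1],P[:,2]]
E
python3 - <<'E'
from h import *
D=[pickle.load(open(f"pics/{n}0.pkl","rb")) for n in("side","scene")]
C=[(-.12,.14,.115),(.12,.14,.115),(.12,-.14,.115),(-.12,-.14,.115)]
bz=lambda y:[(-.102,y+.032,.118),(-.038,y+.032,.118),(-.038,y-.032,.118),(-.102,y-.032,.118)]
P=C+bz(.07)+bz(-.07)
s=np.array([(382,85),(706,92),(737,382),(372,377),(408,121),(492,121),(492,182),(406,182),(405,261),(494,261),(495,330),(403,331)])/[4.706,4.704]+[244.6,149.6]
c=np.array([(635,165),(525,422),(67,302),(233,78),(566,165),(545,227),(450,202),(478,151),(358,122),(331,180),(239,160),(273,107)])/5+[224.6,169.6]
f=lambda q:np.r_[proj(D[0],b2w(q,P))-s,proj(D[1],b2w(q,P))-c].ravel()
r=least_squares(f,[.6,0,0],loss="soft_l1");print(r.x,np.degrees(r.x[2]));print(r.fun.reshape(-1,2).round(1).tolist())
H=np.array([(220,228),(211,338)])/4.705+[244.6,149.6]
q=r.x
g=lambda t:(proj(D[0],b2w(q,[(-.163-t[0],.0525,.047),(-.163-t[0],-.0525,.047)]))-H).ravel()
t=least_squares(g,[.05]);print("tray",t.x,t.fun)
print(b2w(q,[(-.163-t.x[0],0,.045),(-.163,0,.045),(-.07,.07,.104)]))
E
```

```text
[ 0.6834639  -0.04074562 -0.17090036] -9.791869437235972
[[-0.2, -0.5], [-0.8, -0.4], [-0.6, -0.3], [0.2, -1.1], [-0.8, -1.1], [-0.1, -0.7], [0.2, -0.4], [-0.6, -0.8], [-0.6, -1.0], [0.0, -0.5], [0.1, -0.3], [-0.5, -1.0], [-0.5, 0.7], [0.0, 0.1], [-1.0, 0.5], [-0.8, 0.6], [0.4, 0.6], [-1.1, 0.3], [-1.9, 0.8], [-1.2, -0.7], [0.7, 0.2], [-1.1, -0.0], [-1.4, -0.3], [-0.5, -0.7]]
tray [0.07350084] [ 0.09292016 -0.29683832 -0.06216598 -0.82878945]
[[ 4.50408387e-01 -5.24001462e-04  4.50000000e-02]
 [ 5.22838473e-01 -1.30242651e-02  4.50000000e-02]
 [ 6.26388529e-01  4.01394992e-02  1.04000000e-01]]
```

```bash
cat >> h.py <<'E'
from scipy.spatial.transform import Rotation as Ro
Q=np.array([.6835,-.0407,-.1709])
c_,s_=np.cos(Q[2]),np.sin(Q[2])
RT=np.array([[-c_,-s_,0],[-s_,c_,0],[0,0,-1]])
def go(box):  # box-frame TCP target -> offset, dr
    from rig import bot
    s=bot.read_state(); R=s["tcp_rot"]; w=b2w(Q,[box])[0]
    iv=np.array([[c_,s_,0],[-s_,c_,0],[0,0,1]])@(np.array(s["position"])-[Q[0],Q[1],0])
    print("t",s["time_s"],"box",iv.round(4),"F",np.round(s["force"],1),"off",(R.T@(w-s["position"])).round(4),"dr",Ro.from_matrix(R.T@RT).as_rotvec(degrees=True).round(2),"open",round(s["opening"],2))
E
python3 -c "
from h import *
go((-.277,0,.22))"
```

```text
t 0.1 box [-0.5292  0.5296  0.2217] F [-0.2  0.5 -0.2] off [-0.3731 -0.4526  0.0024] dr [ -0.11  -0.03 -14.03] open 1.0
```

servo_tool(targets=[{"offset": [-0.01, -0.012, 0], "dr": [0, 0, 0]}, {"offset": [-0.03, -0.036, 0], "dr": [0, 0, -1]}, {"offset": [-0.055, -0.067, 0], "dr": [0, 0, -2]}, {"offset": [-0.08, -0.097, 0], "dr": [0, 0, -3]}, {"offset": [-0.105, -0.127, 0], "dr": [0, 0, -4]}, {"offset": [-0.13, -0.158, 0], "dr": [0, 0, -5]}, {"offset": [-0.155, -0.188, 0], "dr": [0, 0, -6]}, {"offset": [-0.18, -0.218, 0], "dr": [0, 0, -7]}, {"offset": [-0.205, -0.249, 0], "dr": [0, 0, -8]}, {"offset": [-0.23, -0.279, 0], "dr": [0, 0, -9]}, {"offset": [-0.255, -0.309, 0], "dr": [0, 0, -10]}, {"offset": [-0.28, -0.34, 0], "dr": [0, 0, -11]}, {"offset": [-0.305, -0.37, 0], "dr": [0, 0, -12]}, {"offset": [-0.33, -0.4, 0], "dr": [0, 0, -13]}, {"offset": [-0.35, -0.425, 0], "dr": [0, 0, -14]}, {"offset": [-0.365, -0.443, 0], "dr": [0, 0, -14]}, {"offset": [-0.373, -0.4526, 0], "dr": [0, 0, -14]}, {"offset": [-0.373, -0.4526, 0], "dr": [0, 0, -14]}, {"offset": [-0.373, -0.4526, 0], "dr": [0, 0, -14]}, {"offset": [-0.373, -0.4526, 0], "dr": [0, 0, -14]}], gripper=1)

```text
time_s: 1.77
position: [0.41, 0.0078, 0.2223]
tcp_rot: [[-0.985, 0.17, -0.001], [0.17, 0.985, 0.001], [0.001, 0.0, -1.0]]
force: [-0.2, -0.5, 0.0]
opening: 0.002
grasp_force: 0.0
```

```bash
python3 - <<'E'
from h import *
go((-.277,0,.028))
from rig import viewer
d=viewer.capture("wrist");pickle.dump(d,open("pics/w1.pkl","wb"));cv2.imwrite("pics/w1.png",d["color"][...,::-1])
print(proj(d,b2w(Q,[(-.2365,.055,.05),(-.2365,-.055,.05),(-.12,0,.115),(-.12,.14,.115),(-.07,.07,.104),(-.277,0,.028)])).round())
E
```

```text
t 1.7667 box [-0.2778  0.0013  0.2223] F [-0.2 -0.5  0. ] off [-0.0011 -0.0014  0.1943] dr [ 0.03 -0.08 -0.02] open 0.0
[[367. 212.]
 [261. 212.]
 [314. 352.]
 [463. 352.]
 [384. 386.]
 [314. 170.]]
```

View pics/w1.png

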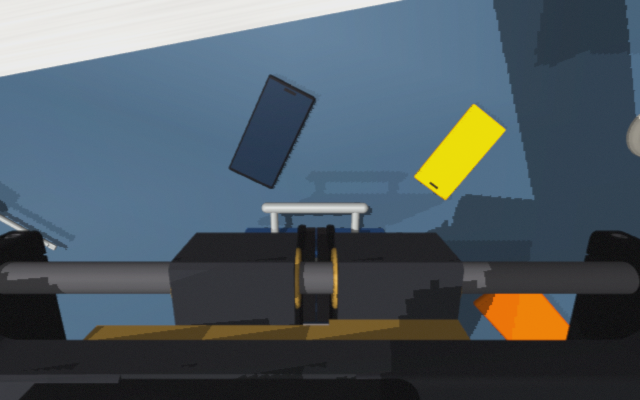

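The wrist view confirms the bar at (262–368, 207), within 5 px of the prediction, and the fingers are shut. Next: descend, then push.

servo_tool(targets=[{"offset": [0, -0.001, 0.01], "dr": [0, 0, 0]}, {"offset": [0, -0.001, 0.03], "dr": [0, 0, 0]}, {"offset": [0, -0.001, 0.055], "dr": [0, 0, 0]}, {"offset": [0, -0.001, 0.08], "dr": [0, 0, 0]}, {"offset": [0, -0.001, 0.105], "dr": [0, 0, 0]}, {"offset": [0, -0.001, 0.13], "dr": [0, 0, 0]}, {"offset": [0, -0.001, 0.15], "dr": [0, 0, 0]}, {"offset": [0, -0.001, 0.17], "dr": [0, 0, 0]}, {"offset": [0, -0.001, 0.185], "dr": [0, 0, 0]}, {"offset": [0, -0.001, 0.193], "dr": [0, 0, 0]}, {"offset": [0, -0.001, 0.193], "dr": [0, 0, 0]}, {"offset": [-0.003, -0.001, 0.193], "dr": [0, 0, 0]}, {"offset": [-0.006, -0.001, 0.193], "dr": [0, 0, 0]}, {"offset": [-0.009, -0.001, 0.193], "dr": [0, 0, 0]}, {"offset": [-0.012, -0.001, 0.193], "dr": [0, 0, 0]}, {"offset": [-0.015, -0.001, 0.193], "dr": [0, 0, 0]}, {"offset": [-0.018, -0.001, 0.193], "dr": [0, 0, 0]}, {"offset": [-0.021, -0.001, 0.193], "dr": [0, 0, 0]}, {"offset": [-0.024, -0.001, 0.193], "dr": [0, 0, 0]}, {"offset": [-0.027, -0.001, 0.193], "dr": [0, 0, 0]}])

```text
time_s: 3.48
position: [0.4357, 0.0018, 0.0295]
tcp_rot: [[-0.985, 0.171, -0.003], [0.171, 0.985, 0.001], [0.004, 0.0, -1.0]]
force: [-2.6, 0.8, 1.5]
opening: 0.007
grasp_force: 1.4
```

servo_tool(targets=[{"offset": [-0.003, 0, 0], "dr": [0, 0, 0]}, {"offset": [-0.006, 0, 0], "dr": [0, 0, 0]}, {"offset": [-0.009, 0, 0], "dr": [0, 0, 0]}, {"offset": [-0.012, 0, 0], "dr": [0, 0, 0]}, {"offset": [-0.015, 0, 0], "dr": [0, 0, 0]}, {"offset": [-0.018, 0, 0], "dr": [0, 0, 0]}, {"offset": [-0.021, 0, 0], "dr": [0, 0, 0]}, {"offset": [-0.024, 0, 0], "dr": [0, 0, 0]}, {"offset": [-0.027, 0, 0], "dr": [0, 0, 0]}, {"offset": [-0.03, 0, 0], "dr": [0, 0, 0]}, {"offset": [-0.033, 0, 0], "dr": [0, 0, 0]}, {"offset": [-0.036, 0, 0], "dr": [0, 0, 0]}, {"offset": [-0.039, 0, 0], "dr": [0, 0, 0]}, {"offset": [-0.042, 0, 0], "dr": [0, 0, 0]}, {"offset": [-0.045, 0, 0], "dr": [0, 0, 0]}, {"offset": [-0.048, 0, 0], "dr": [0, 0, 0]}, {"offset": [-0.051, 0, 0], "dr": [0, 0, 0]}, {"offset": [-0.054, 0, 0], "dr": [0, 0, 0]}, {"offset": [-0.057, 0, 0], "dr": [0, 0, 0]}, {"offset": [-0.06, 0, 0], "dr": [0, 0, 0]}])

```text
time_s: 5.15
position: [0.4966, -0.0089, 0.0295]
tcp_rot: [[-0.985, 0.171, -0.0], [0.171, 0.985, -0.0], [0.0, -0.0, -1.0]]
force: [-2.7, 0.0, 1.1]
opening: 0.005
grasp_force: 1.4
```

```bash
python3 -c "
from h import *
go((-.178,0,.028))"
```

```text
t 5.15 box [-0.1895 -0.0004  0.0295] F [-2.7  0.   1.1] off [-0.0115  0.0004  0.0015] dr [-0.   -0.   -0.03] open 0.0
```

Steady 2.7 N friction, so the tray is moving. I'll carry on slowly to the stop.

servo_tool(targets=[{"offset": [-0.002, 0, 0], "dr": [0, 0, 0]}, {"offset": [-0.004, 0, 0], "dr": [0, 0, 0]}, {"offset": [-0.006, 0, 0], "dr": [0, 0, 0]}, {"offset": [-0.0075, 0, 0], "dr": [0, 0, 0]}, {"offset": [-0.009, 0, 0], "dr": [0, 0, 0]}, {"offset": [-0.009, 0, 0], "dr": [0, 0, 0]}])

```text
time_s: 5.65
position: [0.5045, -0.0102, 0.0295]
tcp_rot: [[-0.985, 0.171, -0.002], [0.171, 0.985, 0.0], [0.002, -0.0, -1.0]]
force: [-4.0, -0.4, 0.5]
opening: 0.004
grasp_force: 2.0
```

servo_tool(targets=[{"offset": [-0.001, 0, 0], "dr": [0, 0, 0]}, {"offset": [-0.002, 0, 0], "dr": [0, 0, 0]}, {"offset": [-0.003, 0, 0], "dr": [0, 0, 0]}, {"offset": [-0.003, 0, 0], "dr": [0, 0, 0]}])

```text
time_s: 5.98
position: [0.5046, -0.0102, 0.0294]
tcp_rot: [[-0.985, 0.17, -0.007], [0.17, 0.985, 0.001], [0.007, 0.0, -1.0]]
force: [-9.3, -0.8, 5.9]
opening: 0.007
grasp_force: 4.1
```

servo_tool(targets=[{"offset": [-0.001, 0, 0], "dr": [0, 0, 0]}, {"offset": [-0.002, 0, 0], "dr": [0, 0, 0]}, {"offset": [-0.003, 0, 0], "dr": [0, 0, 0]}, {"offset": [-0.003, 0, 0], "dr": [0, 0, 0]}])

```text
time_s: 6.32
position: [0.5047, -0.0101, 0.0293]
tcp_rot: [[-0.985, 0.17, -0.013], [0.17, 0.985, 0.003], [0.013, 0.0, -1.0]]
force: [-13.0, 0.7, 8.2]
opening: 0.003
grasp_force: 6.0
```

servo_tool(targets=[{"offset": [0.005, 0, 0], "dr": [0, 0, 0]}, {"offset": [0.015, 0, 0], "dr": [0, 0, 0]}, {"offset": [0.03, 0, 0], "dr": [0, 0, 0]}, {"offset": [0.045, 0, 0], "dr": [0, 0, 0]}, {"offset": [0.05, 0, -0.01], "dr": [0, 0, 0]}, {"offset": [0.05, 0, -0.03], "dr": [0, 0, 0]}, {"offset": [0.05, 0, -0.06], "dr": [0, 0, 0]}, {"offset": [0.05, 0, -0.09], "dr": [0, 0, 0]}, {"offset": [0.05, 0, -0.12], "dr": [0, 0, 0]}, {"offset": [0.05, 0, -0.15], "dr": [0, 0, 0]}, {"offset": [0.05, 0, -0.18], "dr": [0, 0, 0]}, {"offset": [0.05, 0, -0.2], "dr": [0, 0, 0]}, {"offset": [0.05, 0, -0.2], "dr": [0, 0, 0]}, {"offset": [0.05, 0, -0.2], "dr": [0, 0, 0]}, {"offset": [0.05, 0, -0.2], "dr": [0, 0, 0]}])

```text
time_s: 7.57
position: [0.4619, -0.0028, 0.2295]
tcp_rot: [[-0.985, 0.171, 0.001], [0.171, 0.985, -0.0], [-0.001, 0.0, -1.0]]
force: [-0.4, 0.6, -0.1]
opening: 0.009
grasp_force: 0.0
```

```bash
python3 - <<'E'
from h import *
go((-.07,.07,.22))
from rig import viewer
I=[]
for n,(r,c) in(("side",(155,270)),("scene",(180,235))):
    d=viewer.capture(n);pickle.dump(d,open(f"pics/{n}1.pkl","wb"))
    I.append(cv2.resize(d["color"][r:r+75,c:c+100,::-1],(800,600),interpolation=cv2.INTER_CUBIC)[:,:])
    print(n,((proj(d,b2w(Q,[(-.163,.0525,.047),(-.163,-.0525,.047),(-.07,.07,.104),(-.07,.07,.118),(-.12,.14,.115),(-.12,-.14,.115)]))+.5-[c,r])*8).round())
    cv2.imwrite(f"pics/{n}1.png",I[-1])
E
```

```text
t 7.5667 box [-0.2248 -0.0003  0.2295] F [-0.4  0.6 -0.1] off [-0.1548  0.0704  0.0096] dr [ 0.    0.05 -0.03] open 0.01
side [[344. 350.]
 [335. 533.]
 [561. 235.]
 [562. 212.]
 [448. 101.]
 [435. 593.]]
scene [[747. 215.]
 [518. 164.]
 [727. 248.]
 [729. 220.]
 [933. 190.]
 [287.  50.]]
```

View pics/side1.png

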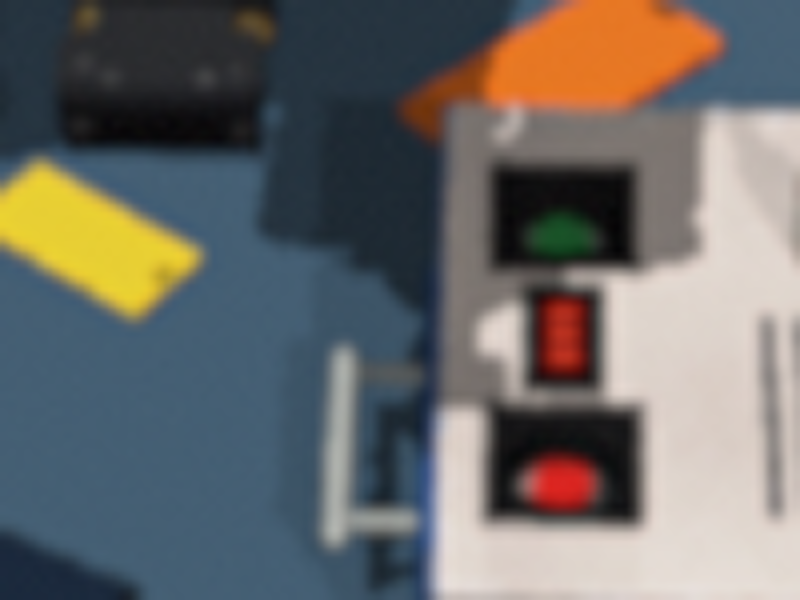

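View pics/scene1.png

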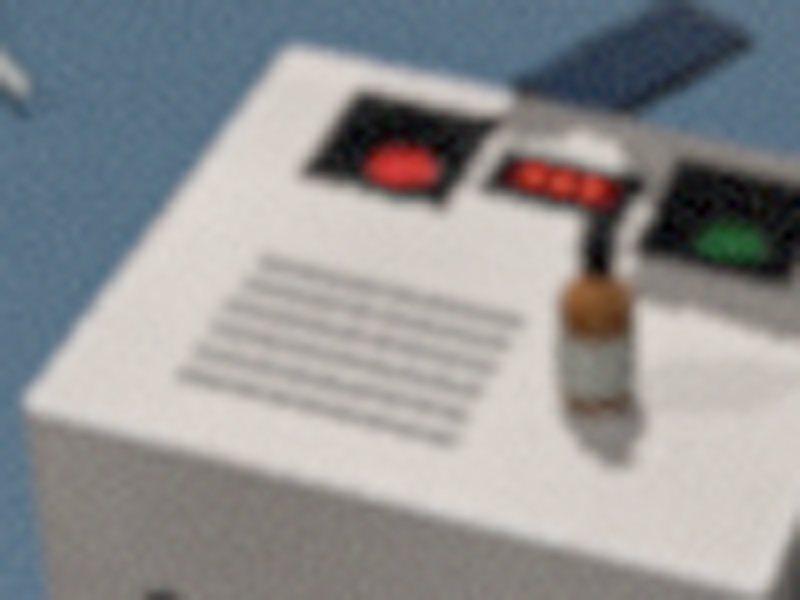

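The tray is shut: the bar sits at the predicted place (344 against ~342) and the blue front is flush. The keys are within about 1 px of the prediction. I'll pass just beyond the well at height so the wrist camera can see it and refine its centre.

servo_tool(targets=[{"offset": [-0.005, 0.002, -0.005], "dr": [0, 0, 0]}, {"offset": [-0.02, 0.006, -0.012], "dr": [0, 0, 0]}, {"offset": [-0.045, 0.014, -0.02], "dr": [0, 0, 0]}, {"offset": [-0.07, 0.022, -0.02], "dr": [0, 0, 0]}, {"offset": [-0.095, 0.03, -0.02], "dr": [0, 0, 0]}, {"offset": [-0.12, 0.037, -0.02], "dr": [0, 0, 0]}, {"offset": [-0.145, 0.045, -0.02], "dr": [0, 0, 0]}, {"offset": [-0.17, 0.053, -0.02], "dr": [0, 0, 0]}, {"offset": [-0.195, 0.061, -0.02], "dr": [0, 0, 0]}, {"offset": [-0.215, 0.067, -0.02], "dr": [0, 0, 0]}, {"offset": [-0.225, 0.07, -0.02], "dr": [0, 0, 0]}, {"offset": [-0.225, 0.07, -0.02], "dr": [0, 0, 0]}, {"offset": [-0.225, 0.07, -0.02], "dr": [0, 0, 0]}, {"offset": [-0.225, 0.07, -0.02], "dr": [0, 0, 0]}])

```text
time_s: 8.83
position: [0.6945, 0.0279, 0.2486]
tcp_rot: [[-0.985, 0.171, -0.003], [0.171, 0.985, 0.0], [0.003, -0.0, -1.0]]
force: [-0.3, -0.3, 1.0]
opening: 0.005
grasp_force: 0.0
```

```bash
python3 - <<'E'
from h import *
go((-.07,.07,.14))
from rig import viewer
d=viewer.capture("wrist");pickle.dump(d,open("pics/w2.pkl","wb"));cv2.imwrite("pics/w2.png",d["color"][...,::-1])
print(proj(d,b2w(Q,[(-.102,.102,.118),(-.102,.038,.118),(-.038,.038,.118),(-.038,.102,.118),(-.07,.07,.104),(-.07,.07,.118)])).round(1))
E
```

```text
t 8.8333 box [-0.0009  0.0694  0.2486] F [-0.3 -0.3  1. ] off [0.0689 0.0005 0.1087] dr [-0.01 -0.15 -0.03] open 0.0
[[356.   61.8]
 [276.4  61.8]
 [278.8 141.6]
 [353.7 141.5]
 [316.2 102.6]
 [316.2 102.9]]
```

View pics/w2.png

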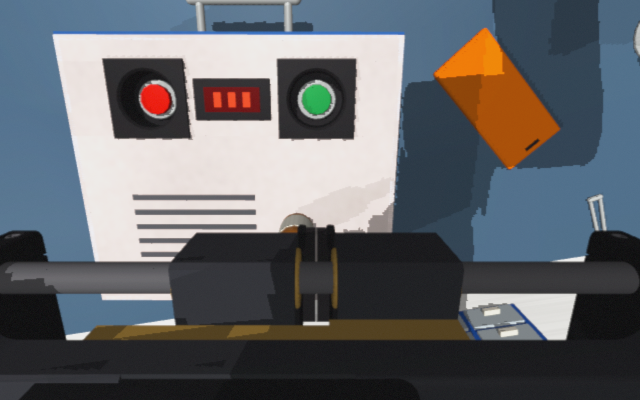

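The wrist view shows the green cap at (317,99) and the bezel at 278–355 × 58–138. That puts the well about 3 mm nearer the robot and 0.7 mm further to +y than fitted, which agrees with the stop contact. I'll target box (-0.0725, 0.0707).

servo_tool(targets=[{"offset": [0.01, 0.001, 0], "dr": [0, 0, 0]}, {"offset": [0.025, 0.001, 0], "dr": [0, 0, 0]}, {"offset": [0.045, 0.001, 0], "dr": [0, 0, 0]}, {"offset": [0.062, 0.001, 0], "dr": [0, 0, 0]}, {"offset": [0.0715, 0.001, 0.005], "dr": [0, 0, 0]}, {"offset": [0.0715, 0.001, 0.015], "dr": [0, 0, 0]}, {"offset": [0.0715, 0.001, 0.035], "dr": [0, 0, 0]}, {"offset": [0.0715, 0.001, 0.06], "dr": [0, 0, 0]}, {"offset": [0.0715, 0.001, 0.085], "dr": [0, 0, 0]}, {"offset": [0.0715, 0.001, 0.105], "dr": [0, 0, 0]}, {"offset": [0.0715, 0.001, 0.118], "dr": [0, 0, 0]}, {"offset": [0.0715, 0.001, 0.121], "dr": [0, 0, 0]}, {"offset": [0.0715, 0.001, 0.121], "dr": [0, 0, 0]}, {"offset": [0.0715, 0.001, 0.121], "dr": [0, 0, 0]}, {"offset": [0.0715, 0.001, 0.121], "dr": [0, 0, 0]}])

```text
time_s: 10.13
position: [0.6263, 0.0408, 0.1297]
tcp_rot: [[-0.985, 0.171, 0.003], [0.171, 0.985, -0.0], [-0.003, 0.0, -1.0]]
force: [0.3, -0.4, 0.2]
opening: 0.006
grasp_force: 0.0
```

```bash
python3 - <<'E'
from h import *
go((-.0725,.0707,.104))
from rig import viewer
d=viewer.capture("wrist");cv2.imwrite("pics/w3.png",cv2.resize(d["color"][150:350,190:450,::-1],(780,600)))
E
```

```text
t 10.1333 box [-0.0702  0.0706  0.1297] F [ 0.3 -0.4  0.2] off [0.0023 0.0001 0.0257] dr [ 0.01  0.15 -0.04] open 0.01
```

View pics/w3.png

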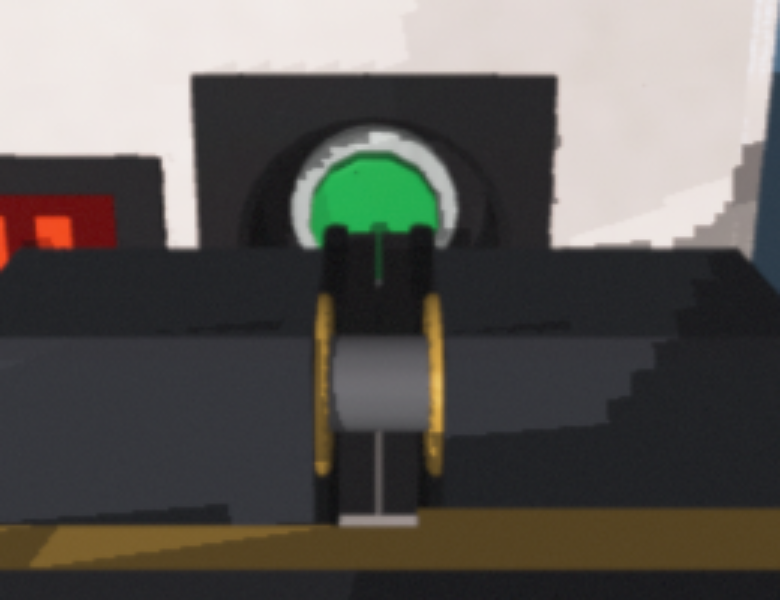

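The fingertips are centred sideways (378 against the well's ~375). I'll add 2 mm towards the robot and go down.

servo_tool(targets=[{"offset": [0.002, 0, 0], "dr": [0, 0, 0]}, {"offset": [0.002, 0, 0.003], "dr": [0, 0, 0]}, {"offset": [0.002, 0, 0.007], "dr": [0, 0, 0]}, {"offset": [0.002, 0, 0.011], "dr": [0, 0, 0]}, {"offset": [0.002, 0, 0.015], "dr": [0, 0, 0]}, {"offset": [0.002, 0, 0.019], "dr": [0, 0, 0]}, {"offset": [0.002, 0, 0.022], "dr": [0, 0, 0]}, {"offset": [0.002, 0, 0.024], "dr": [0, 0, 0]}, {"offset": [0.002, 0, 0.024], "dr": [0, 0, 0]}])

```text
time_s: 10.93
position: [0.6229, 0.0413, 0.104]
tcp_rot: [[-0.985, 0.171, -0.001], [0.171, 0.985, 0.0], [0.001, -0.0, -1.0]]
force: [-0.4, 0.2, 2.4]
opening: 0.004
grasp_force: 0.7
```

servo_tool(targets=[{"offset": [0, 0, 0.002], "dr": [0, 0, 0]}, {"offset": [0, 0, 0.004], "dr": [0, 0, 0]}, {"offset": [0, 0, 0.006], "dr": [0, 0, 0]}, {"offset": [0, 0, 0.0075], "dr": [0, 0, 0]}, {"offset": [0, 0, 0.0075], "dr": [0, 0, 0]}, {"offset": [0, 0, 0.0075], "dr": [0, 0, 0]}])

```text
time_s: 11.43
position: [0.6233, 0.0413, 0.0984]
tcp_rot: [[-0.985, 0.17, 0.0], [0.17, 0.985, -0.0], [-0.0, -0.0, -1.0]]
force: [-3.6, 0.6, 9.0]
opening: 0.002
grasp_force: 4.4
```

servo_tool(targets=[{"offset": [0, 0, 0.001], "dr": [0, 0, 0]}, {"offset": [0, 0, 0.002], "dr": [0, 0, 0]}, {"offset": [0, 0, 0.002], "dr": [0, 0, 0]}, {"offset": [0, 0, 0.002], "dr": [0, 0, 0]}])

```text
time_s: 11.77
position: [0.6233, 0.0413, 0.0982]
tcp_rot: [[-0.985, 0.17, 0.001], [0.17, 0.985, -0.0], [-0.001, -0.0, -1.0]]
force: [-6.6, 0.8, 17.3]
opening: 0.007
grasp_force: 9.0
```

servo_tool(targets=[{"offset": [0, 0, -0.002], "dr": [0, 0, 0]}, {"offset": [0, 0, -0.006], "dr": [0, 0, 0]}, {"offset": [0, 0, -0.012], "dr": [0, 0, 0]}, {"offset": [0, 0, -0.02], "dr": [0, 0, 0]}, {"offset": [0, 0, -0.03], "dr": [0, 0, 0]}, {"offset": [0, 0, -0.045], "dr": [0, 0, 0]}, {"offset": [0, 0, -0.065], "dr": [0, 0, 0]}, {"offset": [0, 0, -0.09], "dr": [0, 0, 0]}, {"offset": [0, 0, -0.115], "dr": [0, 0, 0]}, {"offset": [0, 0, -0.14], "dr": [0, 0, 0]}, {"offset": [0.02, 0, -0.15], "dr": [0, 0, 0]}, {"offset": [0.045, 0, -0.15], "dr": [0, 0, 0]}, {"offset": [0.07, 0, -0.15], "dr": [0, 0, 0]}, {"offset": [0.095, 0, -0.15], "dr": [0, 0, 0]}, {"offset": [0.115, 0, -0.15], "dr": [0, 0, 0]}, {"offset": [0.12, 0, -0.15], "dr": [0, 0, 0]}, {"offset": [0.12, 0, -0.15], "dr": [0, 0, 0]}, {"offset": [0.12, 0, -0.15], "dr": [0, 0, 0]}])

```text
time_s: 13.27
position: [0.5066, 0.0615, 0.2458]
tcp_rot: [[-0.985, 0.171, 0.003], [0.171, 0.985, -0.0], [-0.003, 0.0, -1.0]]
force: [0.6, 0.1, 1.3]
opening: 0.004
grasp_force: 0.0
```

```bash
python3 - <<'E'
from h import *
from rig import viewer
go((-.07,.07,.25))
I=[viewer.capture(n)["color"][r:r+120,c:c+160,::-1] for n,r,c in(("side",140,250),("scene",165,225))]
cv2.imwrite("pics/end.png",cv2.resize(np.hstack(I),(800,300),interpolation=cv2.INTER_CUBIC))
E
```

```text
t 13.2667 box [-0.1917  0.0707  0.2458] F [0.6 0.1 1.3] off [-0.1217 -0.0006 -0.0039] dr [ 0.01  0.17 -0.03] open 0.0
```

View pics/end.png

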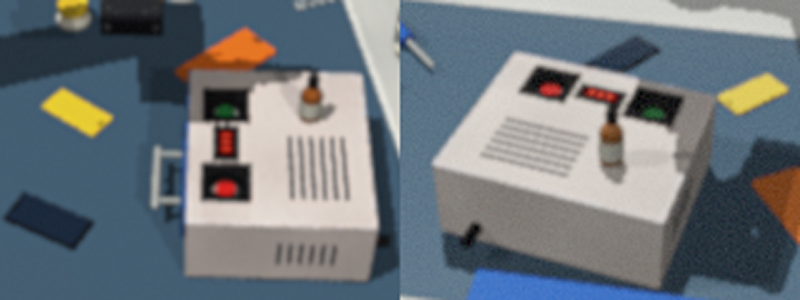

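The tray is shut, the key is back up, the glue bottle stands where it was, and the robot is clear of everything.

```bash
python3 -c "
from rig import ticket
print(ticket.hand_in())"
```

```text
the job is handed in; nothing more can be done
None
```

I pushed the tray shut against its stop by its handle, pressed the green start key to the bottom and let it come back up, touching nothing else, and handed the job in at about 13 s.

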